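Release a fired test bar from the toggle clamp and lay it back in its row

TASK

A fired clay test bar is still held down by the toggle clamp on its wooden fixture. Swing the clamp's lever fully open, lift the bar out of its nest, set it down flat on the table to take it again by its ends (fingers do not fit between the bars of the row), and lay it flat in the empty place in the row on the ware board, square with the other bars and with its ends level with theirs. Leave the clamp open and the other bars, the jar, the tin and the loop tool where they are.

Things in the scene. Friction and masses are not known exactly. Their poses are not given: they have to be found in the camera images.
- fixture: Wooden base 150 x 92 x 15 mm, fixed, carrying a steel toggle clamp 180 mm tall. Origin on the table under the clamp's front; x points from the nest to the clamp, z up. The bar's nest at the -x end (towards the robot): two rails 5 mm above the board, 27.6 mm apart, and behind the bar a stop 12 mm high, right before the clamp's body (x = -1 to 48 mm, 22 mm wide).
- nest (a point): Point on the board's upper face (15 mm above the table) under the middle of the clamped bar; 36.5 mm from the fixture's origin along -x.
- clamp_lever (a joint): Angle of the clamp's lever about the fixture's y axis: 0 = shut and locked (lever upright), 1.12 = fully open (lever leaning away from the nest, along the fixture's +x). Opening it also lifts the clamp's arm off the bar and up to vertical, 1.7 rad; a linkage couples them and passes a dead point near 0.
- lever_hinge (a point): The lever's pivot, 37.8 mm along +x from the fixture's origin and 35 mm above the table; the axis is the fixture's y.
- lever_grip (a point): Middle of the lever's round black grip, 17 mm across and 62 mm long; it is 116 mm from the pivot, 150 mm above the table when shut; moves with the lever. Its axes turn with the lever: z runs up along the grip.
- test_bar: The clamped bar, clay, 58 x 24 x 14 mm (x, y, z), half of it dipped in white glaze, with a 6 mm hanging hole in the bare half. Origin at the middle of its underside; its x runs along its length, z up. In the nest it lies along the fixture's x axis.
- ware_board: Wooden ware board 104 x 172 mm, fixed, upper face 22 mm above the table. Origin on the table under its middle. The row runs along its y axis: five places 29 mm apart, each bar lying along its x axis; gaps of 5 mm between bars.
- empty_place (a point): Middle of the empty place on the board's upper face, at y = +29 mm in the board's frame (second from the +y end). A bar lies right when its origin is here and its length runs along the board's x.
- row_bar_1: A like bar in the row, loose, at the board's y = +58 mm. Origin at the middle of its underside.
- row_bar_2: A like bar in the row, loose, at y = 0.
- row_bar_3: A like bar in the row, loose, at y = -29 mm.
- row_bar_4: A like bar in the row, loose, at y = -58 mm.
- oxide_jar: Brown jar with a black lid, 48 mm across, 60 mm tall, a bystander. Origin under its middle.
- glaze_tin: Speckled tin with a brown lid, 62 mm across, 62 mm tall, a bystander. Origin under its middle.
- loop_tool: Clay trimming tool with a wooden handle, 176 mm long, 26 mm wide, lying behind the work, a bystander. Origin under its middle.
Not all that is in view belongs to the job. There is more than one size of the fixture; the job needs the larger.

How it is judged:
On the way, in this order (a step that is already met when the one before it is completed fails the run):
1. The lever is swung open while the bar still lies in its nest (value of joint clamp_lever above 0.95 rad and horizontal distance between test_bar and nest below 0.015 m), for 0.1 s.
2. The bar is lifted out and set down on the table, flat (horizontal distance between test_bar and nest above 0.07 m and height (world z) of test_bar below 0.006 m and angle between test_bar's own z axis and vertical below 0.15 rad and contact force between the fingers and test_bar below 0.1 N), for 0.1 s.
At the end, for the whole second after the job is handed in: The lever is open (over 0.95 rad); the bar lies flat and still on the ware board in the empty place, within 8 mm lengthwise and 6 mm sideways of its middle and within 7 degrees of square; each other bar of the row is within 7 mm of where it was (value of joint clamp_lever above 0.95 rad and x of test_bar in the frame of empty_place between -0.008 and 0.008 m and y of test_bar in the frame of empty_place between -0.006 and 0.006 m and z of test_bar in the frame of empty_place below 0.003 m and angle between the x axis of test_bar and the x axis of ware_board, either way round below 0.12 rad and angle between test_bar's own z axis and vertical below 0.08 rad and linear speed of test_bar below 0.02 m/s and distance of each of row_bar_1, row_bar_2, row_bar_3, row_bar_4 from where it was at the start of the episode below 0.007 m); the robot touches nothing.
It fails at once if The oxide jar, the glaze tin or the loop tool is shifted by more than 30 mm (distance of any of oxide_jar, glaze_tin, loop_tool from where it was at the start of the episode above 0.03 m).
It fails at once if Another bar of the row is shifted by more than 20 mm (distance of any of row_bar_1, row_bar_2, row_bar_3, row_bar_4 from where it was at the start of the episode above 0.02 m).
It also fails if it takes over 64 s, if anything falls off the work surface, if the arm or the gripper's body presses on something with over 40 N, if the wrist force passes 120 N, or if a joint passes its speed limit or range.

ROBOT

A 6-joint arm with a two-finger parallel gripper is mounted at the origin on a cart in front of the work surface, level with it; the furniture and walls round the work are solid. World frame = base frame: x ahead of the robot, y to its left, z up, the work surface at z = 0. Lengths are in m, angles in rad, forces in N, time in s.
With the tool pointing down it reaches from about 0.375 to 0.9 m from the base axis. Payload 3.1 kg.
Tool frame: the origin (TCP) lies midway between the tips of the shut fingers; the grasp point (between the pads) lies 19 mm behind it; z points along the fingers, y is the line along which they close (so a half turn about z gives the same grasp; the last joint's range is limited). The gripper opens to 87 mm and grips with 3 to 60 N. Pads are 19 mm wide; open, the fingers measure 117 mm over their backs; the gripper's body (75 mm by 190 mm) begins 51 mm behind the grasp point.
Start: joints at [1.071, 0.527, 1.433, -0, 1.181, -0.178], TCP at [0.198, 0.593, 0.223] pointing down, gripper open.
Joint ranges: [-3.08, 3.08], [-0.75, 2.2], [0.22, 2.44], [-1.43, 4.57], [0, 2.65], [-2.85, 2.85]. Speed limits (rad/s): [2.79, 2.79, 3.14, 3.14, 3.14, 3.14].

INTERFACE

Orientations are given as a unit quaternion [x, y, z, w].
In Python, from rig import robot gives the robot as it stands. The module is installed in compiled form; this text tells all that it offers.
- The arm moves only by the tool play_rows, never from a script. Its arguments are lists of equal length, an entry for each row: "gripper": the closure, from -1 (fully open) to 1 (shut); "delta_pos": the shift along the tool's x, y, z in cm, a list of three; "turn": the turn, a rotation vector about the tool's x, y, z in rad, a list of three. A call has 1 to 12 rows; each row is the pose to reach, as a shift and turn from the pose commanded when the call began, along the tool's axes at that moment; what a row does not reach only later rows make up. A row lasts 1/8 s, in which the tool goes at most 62.5 mm and 10.7 degrees, less where a joint would pass 70% of its speed; a pose out of reach is approached as far as the arm can. A call with a gripper value outside its range is refused whole. The fingers move at their own pace and stop on an object; "squeeze" is the grip in N (left out, the last holds). Time passes only in rows, so rows that repeat a pose let the fingers close. It gives the time, the measured TCP pose, the force, the opening and the grip force at its end, in the units of the state.
- robot.get_obs(): the state, without advancing time (a new reading comes with each control period).
- robot.camera(name): name is "scene" or "top" or "wrist"; returns a dict with "color" (400x640x3 uint8, red, green, blue), "vfov" (degrees; the focal length in pixels is half the picture's height over the tangent of half this angle, whatever the lens; pixels are square), "cx", "cy" (the principal point, pixels), "R" (3x3) and "t" (3): a world point X has camera coordinates R X + t. Camera axes: x right, y down, z forward; pixel columns grow to the right and rows downward; lengths in m; the calibration is good to about 2 mm. A picture is of the moment at which its call begins. There is no depth.
- robot.hand_in(): hands the job in; it is judged then, once.
The state is a dict: "time": time; "q": joint angles; "joint_velocities": joint speeds; "joint_torque": joint torques, N m; "position": TCP position; "tool_rot": TCP orientation; "ft_force": force on the tool from outside, world axes, zero at the start; "moment": the same for the moment, N m; "grip_width": finger opening in m; "grip_force": force on a finger pad.
Only numpy, scipy, OpenCV 4.12 (cv2) and the standard library are available. Lean on these libraries where they do the work, as an engineer would, in place of code of your own. Each camera call takes 0.05 s, during which the arm holds its last target. There are 200 camera calls.

## Working session

There is one attempt and no reset: what is moved stays moved. The work goes in short steps, Python scripts to look and compute and a tool call to move; the robot and the scene stay as the last step left them, time stands still between calls to the robot, and variables do not carry over. Pictures are saved under pics/ and viewed, at most 13 in all, crops included, and the job is handed in when it is done.

Besides the shell and the picture viewer there is one more tool, called after "Request:" by a JSON object that holds its "api" and its "payload", one argument or row to a line. play_rows: Moves the arm, as the interface text tells. Its arguments: {"type":"object","properties":{"gripper":{"type":"array","items":{"type":"number"}},"delta_pos":{"type":"array","items":{"type":"array","items":{"type":"number"}}},"turn":{"type":"array","items":{"type":"array","items":{"type":"number"}}},"squeeze":{"type":"number"}},"required":["gripper","delta_pos","turn"]}

```bash
mkdir -p pics
cat > h.py <<'E'
import numpy as np, cv2
from rig import robot
from scipy.spatial.transform import Rotation as Ro
def cam(n,save=None):
    c=robot.camera(n)
    if save: cv2.imwrite(f'pics/{save}.png',c['color'][:,:,::-1])
    c['f']=200/np.tan(np.radians(c['vfov'])/2); return c
def ray(c,u,v):
    R=np.array(c['R']);t=np.array(c['t'])
    d=R.T@np.array([(u-c['cx'])/c['f'],(v-c['cy'])/c['f'],1]); return -R.T@t,d
def onz(c,u,v,z):
    o,d=ray(c,u,v); return o+d*(z-o[2])/d[2]
def proj(c,X):
    p=np.array(c['R'])@np.array(X)+np.array(c['t']); return p[:2]/p[2]*c['f']+[c['cx'],c['cy']]
def delta(target,Rt=None):
    s=robot.get_obs(); R=Ro.from_quat(s['tool_rot'])
    d=R.inv().apply(np.array(target)-s['position'])*100
    w=(R.inv()*Rt).as_rotvec() if Rt is not None else np.zeros(3)
    return d.round(2),w.round(3)
E
python3 - <<'E'
from h import *
s=cam('scene','scene1');t=cam('top','top1')
for c in(s,t):print(c['vfov'],c['cx'],c['cy'],-np.array(c['R']).T@c['t'])
print(robot.get_obs())
cv2.imwrite('pics/both.png',np.vstack([s['color'],t['color']])[:,:,::-1])
E
```

```text
43.00597432040487 323.61097588493936 204.02183967408476 [-0.07873223 -0.44993012  0.73463363]
51.06535059602368 321.7502903896 195.16187808491452 [0.50545439 0.05071025 1.15927699]
{'time': 0.1, 'q': array([ 1.07053850e+00,  5.28356452e-01,  1.43378620e+00, -2.87025727e-05,
        1.18137973e+00, -1.78524696e-01]), 'joint_velocities': array([ 0.00133691, -0.00263677, -0.00306661,  0.00100793,  0.00086884,
        0.0007726 ]), 'joint_torque': array([ 3.48081967e-04, -4.40991747e+01, -1.77151233e+01,  6.34723180e-02,
        5.34394453e-02, -2.92713412e-05]), 'position': array([0.19730456, 0.59234334, 0.22167594]), 'tool_rot': array([ 1.60168177e-01,  9.87089269e-01, -9.14247002e-04, -3.08702445e-04]), 'ft_force': array([ 0.27071127,  0.01173586, -0.1907883 ]), 'moment': array([-0.01685969, -0.01581915, -0.00329727]), 'grip_force': 0.0, 'grip_width': 0.08723554826968148}
```

View pics/scene1.png

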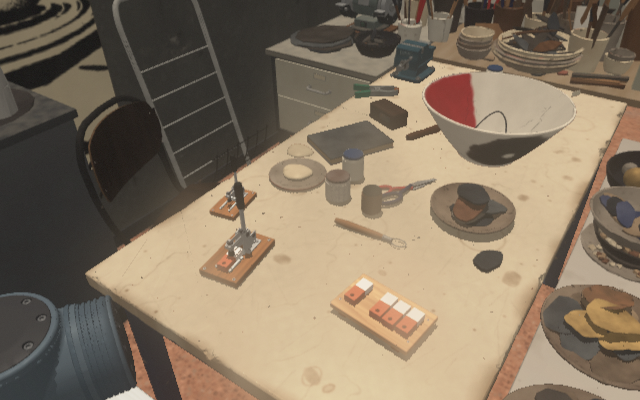

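View pics/top1.png

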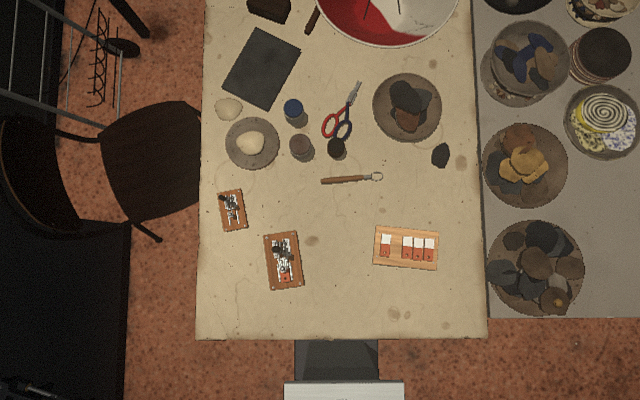

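The scene view shows the larger fixture (~238,255) with its lever upright, and the ware board (~385,315). In the top view the fixture is at ~(283,260), the board at ~(406,248), and the gap in the row is the second place from the left. The jar, tin and tool lie further back.

Run:
```python
from h import *
t=cam('top');im=t['color']
a=cv2.resize(im[220:300,255:315],None,fx=7,fy=7,interpolation=cv2.INTER_CUBIC)
b=cv2.resize(im[220:276,368:444],None,fx=5,fy=5,interpolation=cv2.INTER_CUBIC)
W=np.zeros((560,800,3),np.uint8);W[:560,:420]=a;W[:280,420:800]=b
cv2.imwrite('pics/crop1.png',W[:,:,::-1])
for p in[(265,235),(298,233),(304,288),(271,291),(376,226),(439,229),(437,270),(373,263)]:print(p,im[p[1],p[0]],onz(t,*p,0.018).round(3))
hsv=cv2.cvtColor(im,cv2.COLOR_RGB2HSV)
for n,(x0,x1,y0,y1) in dict(fix=(255,315,222,300),board=(366,446,218,278)).items():
    r=hsv[y0:y1,x0:x1];print(n,r[2,2],r[20,8],r[30,10],r[45,40])
```

```text
(265, 235) [140  88  50] [0.539 0.208 0.018]
(298, 233) [183 163 129] [0.544 0.118 0.018]
(304, 288) [180 161 127] [0.397 0.102 0.018]
(271, 291) [191 173 137] [0.39  0.19  0.018]
(376, 226) [195 153 103] [ 0.561 -0.094  0.018]
(439, 229) [174 155 122] [ 0.552 -0.265  0.018]
(437, 270) [168 151 119] [ 0.442 -0.255  0.018]
(373, 263) [146 112  77] [ 0.462 -0.084  0.018]
fix [ 19  72 192] [ 17  93 150] [ 15 132 141] [ 13 143 159]
board [ 21  81 173] [ 16  93 113] [ 15 118 198] [ 16 123 182]
```

View pics/crop1.png

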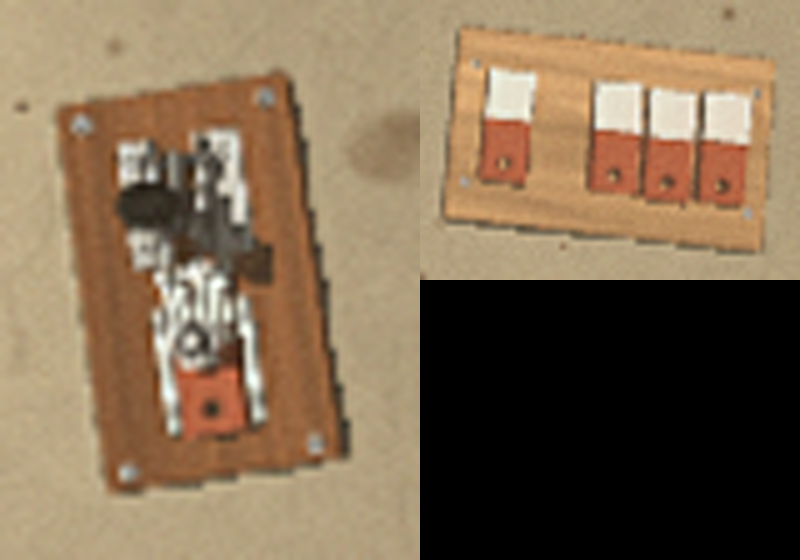

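Left, the fixture: its x axis points up the picture and slightly left, with the bar's red end at ~(285,278) in full-picture pixels, and the black grip at ~(276,249). Right, the row: the gap between the first and second bars, glaze ends away from the robot.

Run:
```python
from h import *
t=cam('top');im=t['color'];hsv=cv2.cvtColor(im,cv2.COLOR_RGB2HSV).astype(int)
H,S,V=[hsv[:,:,i] for i in range(3)]
def comp(m,x0,x1,y0,y1,close=0):
    k=np.zeros(m.shape,np.uint8);k[y0:y1,x0:x1]=m[y0:y1,x0:x1]*255
    if close:k=cv2.morphologyEx(k,cv2.MORPH_CLOSE,np.ones((close,close)))
    n,l,st,ce=cv2.connectedComponentsWithStats(k)
    return [(np.argwhere(l==i)[:,::-1].astype(np.float32),st[i,4]) for i in range(1,n) if st[i,4]>25]
def rect(pts,z,nm):
    w=np.array([onz(t,u,v,z)[:2] for u,v in pts],np.float32)*1000
    r=cv2.minAreaRect(w);b=cv2.boxPoints(r);print(nm,len(pts),np.round(r[0],1),np.round(r[1],1),round(r[2],1),'mean',w.mean(0).round(1));return b
f=max(comp((S>110)&(V>80)|(S<40)&(V>150),255,315,222,300,5),key=lambda a:a[1]);rect(f[0],.015,'fix')
b=max(comp((S>95)&(V>130)|((S<40)&(V>150)),366,446,218,278,5),key=lambda a:a[1]);rect(b[0],.022,'board')
red=(H<=9)&(S>140)&(V>100)
for p,n in comp(red,368,444,222,276):rect(p,.036,'red')
for p,n in comp((S<40)&(V>150),368,444,222,276):rect(p,.036,'white')
for p,n in comp(red,255,315,222,300):rect(p,.029,'fixred')
g=comp((V<60),268,288,235,262)
for p,n in g:print('dark',n,p.mean(0),onz(t,*p.mean(0),.181).round(4),onz(t,*p.mean(0),.15).round(4))
s=cam('scene')
for nm,X in dict(g=onz(t,275.9,249.3,.181)).items():print(proj(s,X))
```

```text
fix 1756 [472.5 158.9] [149.2  92.5] 8.4 mean [469.8 158.3]
board 2490 [ 499.6 -171.6] [172.2 113.3] 83.7 mean [ 503.3 -171.9]
red 101 [ 496.5 -112.9] [23.9 31.7] 88.4 mean [ 497.6 -113.4]
red 95 [ 491.3 -170.6] [23.5 30.1] 82.5 mean [ 491.8 -170.7]
red 97 [ 486.5 -198.9] [21.3 29.4] 88.0 mean [ 486.8 -199.1]
red 99 [ 484.8 -228.1] [21.2 31.4] 87.7 mean [ 484.7 -228. ]
white 78 [ 526.3 -116.7] [22.6 24.1] 80.4 mean [ 526.5 -116.6]
white 81 [ 518.7 -173.4] [21.3 23.9] 88.1 mean [ 519.7 -173.7]
white 77 [ 515.4 -202.6] [21.3 23.8] 88.0 mean [ 515.7 -202.1]
white 76 [ 512.9 -231.8] [21.3 23.7] 87.7 mean [ 514.1 -231.8]
fixred 73 [427.7 152.5] [24.1 23. ] 7.5 mean [427.9 152.6]
dark 40 [276.3   248.675] [0.5025 0.1589 0.181 ] [0.5024 0.1623 0.15  ]
[238.44944912 182.25934483]
```

```bash
cat >> h.py <<'E'
FO=np.array([.4808,.1600]);FA=np.radians(8.4)
def fx(x,y,z): return np.array([FO[0]+x*np.cos(FA)-y*np.sin(FA),FO[1]+x*np.sin(FA)+y*np.cos(FA),z])
def down(yaw): # tool z down, tool x at yaw(deg)
    a=np.radians(yaw);x=np.array([np.cos(a),np.sin(a),0]);z=np.array([0,0,-1.]);return Ro.from_matrix(np.c_[x,np.cross(z,x),z])
E
python3 - <<'E'
from h import *
print(fx(-22,-2,.22),delta(fx(-22,-2,.22),down(188.4)))
E
```

```text
[-20.99102527  -5.03237129   0.22      ] (array([ 1.83217e+03, -1.20378e+03,  1.69000e+00]), array([-0.001, -0.   , -0.468]))
```

Run:
```python
from h import *
print(delta(fx(-.022,-.002,.22),down(188.4)))
```

```text
(array([-38.69, -33.25,   0.23]), array([-0.001, -0.   , -0.468]))
```

Request:
{"api": "play_rows", "payload": {
  "gripper": [1, 1, 1, 1, 1, 1, 1, 1, 1, 1, 1, 1],
  "delta_pos": [
    [-4, -3.3, 0],
    [-8, -6.6, 0],
    [-12, -10, 0],
    [-16, -13.5, 0],
    [-20, -17, 0],
    [-24, -20.5, 0],
    [-28, -24, 0],
    [-32, -27.5, 0],
    [-36, -31, 0],
    [-38.7, -33.2, 0.2],
    [-38.7, -33.2, 0.2],
    [-38.7, -33.2, 0.2]
  ],
  "turn": [
    [0, 0, -0.05],
    [0, 0, -0.1],
    [0, 0, -0.15],
    [0, 0, -0.2],
    [0, 0, -0.25],
    [0, 0, -0.3],
    [0, 0, -0.35],
    [0, 0, -0.4],
    [0, 0, -0.45],
    [0, 0, -0.468],
    [0, 0, -0.468],
    [0, 0, -0.468]
  ],
  "squeeze": 20
}}

```text
time: 1.75
position: [0.4591, 0.1559, 0.2204]
tool_rot: [-0.073, 0.997, 0.0, -0.001]
ft_force: [-0.8, -0.0, 0.5]
grip_width: 0.0004
grip_force: 0.0
```

Run:
```python
from h import *
s=robot.get_obs();print(s['position'],s['q'],s['grip_width'],delta(fx(-.022,-.002,.135),down(188.4)))
p=s['position']
for th in np.arange(0,1.13,.14):
    f=th-.131;r=.112
    x=.0378+r*np.sin(f)-.0085*np.cos(f)-.0095;z=.035+r*np.cos(f)+.0085*np.sin(f)
    print(round(th,2),x.round(3),z.round(3),((fx(x,-.002,z)-fx(-.022,-.002,.135))@down(188.4).as_matrix()*100).round(1))
sc=cam('scene');t=cam('top')
a=sc['color'][120:300,170:330];b=t['color'][200:310,240:340]
W=np.hstack([cv2.resize(a,(400,450)),cv2.resize(b,(400,440))[:450].copy() if 0 else cv2.copyMakeBorder(cv2.resize(b,(400,440)),0,10,0,0,0)])
cv2.imwrite('pics/c2.png',W[:,:,::-1])
```

```text
[0.45908169 0.15589381 0.22042467] [ 9.60237225e-02  3.43317586e-01  1.77744247e+00  6.16417442e-04
  1.02188442e+00 -1.62075106e+00] 0.00035442383580295276 (array([-0.02, -0.12,  8.54]), array([ 0.001, -0.001, -0.001]))
0.0 0.005 0.145 [-2.7  0.  -1. ]
0.14 0.021 0.147 [-4.3  0.  -1.2]
0.28 0.037 0.147 [-5.9  0.  -1.2]
0.42 0.052 0.145 [-7.4 -0.  -1. ]
0.56 0.067 0.14 [-8.9 -0.  -0.5]
0.7 0.081 0.134 [-10.3  -0.    0.1]
0.84 0.095 0.126 [-11.7  -0.    0.9]
0.98 0.107 0.115 [-12.9  -0.    2. ]
1.12 0.117 0.104 [-13.9  -0.    3.1]
```

View pics/c2.png

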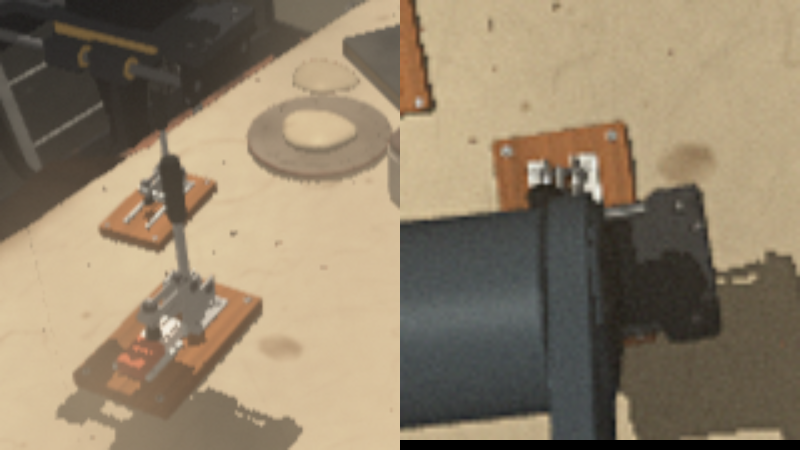

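The lever still stands upright and the shut fingers hang on its nest side, above it. Next I lower them and start the push.

Request:
{"api": "play_rows", "payload": {
  "gripper": [1, 1, 1, 1, 1, 1, 1, 1, 1, 1, 1, 1],
  "delta_pos": [
    [0, 0, 4.3],
    [0, 0, 8],
    [-1.2, 0, 7.6],
    [-2.7, 0, 7.5],
    [-3.5, 0, 7.4],
    [-4.3, 0, 7.3],
    [-5.1, 0, 7.3],
    [-5.9, 0, 7.3],
    [-6.7, 0, 7.4],
    [-7.4, 0, 7.5],
    [-8.2, 0, 7.7],
    [-8.9, 0, 8]
  ],
  "turn": [
    [0, 0, 0],
    [0, 0, 0],
    [0, 0, 0],
    [0, 0, 0],
    [0, 0, 0],
    [0, 0, 0],
    [0, 0, 0],
    [0, 0, 0],
    [0, 0, 0],
    [0, 0, 0],
    [0, 0, 0],
    [0, 0, 0]
  ]
}}

```text
time: 3.35
position: [0.5488, 0.1684, 0.1404]
tool_rot: [-0.073, 0.997, -0.0, 0.0]
ft_force: [-2.1, 1.0, 2.9]
grip_width: -0.0001
grip_force: 1.6
```

Run:
```python
from h import *
s=robot.get_obs();print(s['position'],s['ft_force'])
cv2.imwrite('pics/c3.png',cv2.resize(cam('scene')['color'][100:300,170:330],(480,600))[:,:,::-1])
```

```text
[0.54878096 0.16843367 0.14044773] [-2.10418261  0.95139523  2.92733112]
```

View pics/c3.png

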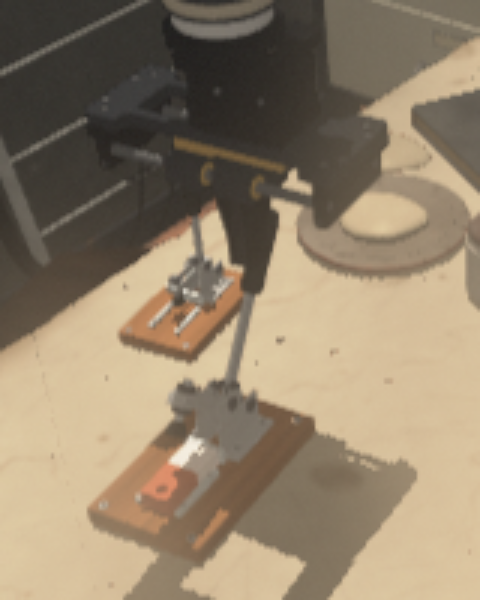

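The lever leans back behind the fingers, the clamp arm has risen and the bar lies free in the nest (red end at ~(160,485), glaze at ~(190,455) in the crop).

Request:
{"api": "play_rows", "payload": {
  "gripper": [1, 1, 1, 1, 1, 1, 1, 1, 1, 1, 1, 1],
  "delta_pos": [
    [-0.7, 0, 0.3],
    [-1.4, 0, 0.6],
    [-2.1, 0, 1],
    [-2.8, 0, 1.4],
    [-3.4, 0, 1.9],
    [-4, 0, 2.5],
    [-4.5, 0, 3.1],
    [-5, 0, 3.7],
    [-5.1, 0, 4.1],
    [-5.1, 0, 4.1],
    [-4, 0, 2],
    [0, 0, -3]
  ],
  "turn": [
    [0, 0, 0],
    [0, 0, 0],
    [0, 0, 0],
    [0, 0, 0],
    [0, 0, 0],
    [0, 0, 0],
    [0, 0, 0],
    [0, 0, 0],
    [0, 0, 0],
    [0, 0, 0],
    [0, 0, 0],
    [0, 0, 0]
  ]
}}

```text
time: 4.9
position: [0.5501, 0.1685, 0.1683]
tool_rot: [-0.073, 0.997, 0.0, 0.0]
ft_force: [-0.4, -0.1, 1.2]
grip_width: 0.0001
grip_force: 0.0
```

Run:
```python
from h import *
s=robot.get_obs();print(s['position'],s['ft_force'])
print(delta(fx(-.050,0,.16),down(188.4)))
cv2.imwrite('pics/c4.png',cv2.resize(cam('scene')['color'][100:300,170:330],(480,600))[:,:,::-1])
```

```text
[0.55007268 0.16851872 0.1682733 ] [-0.44406143 -0.08808038  1.17485267]
(array([11.98,  0.16,  0.82]), array([ 0.   ,  0.   , -0.001]))
```

View pics/c4.png

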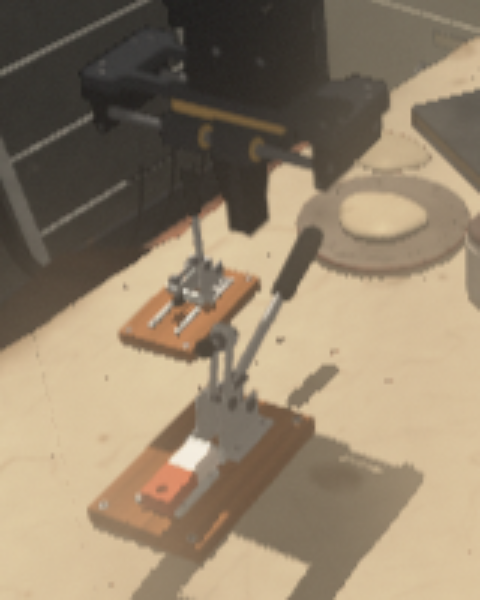

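The lever is open, its grip at crop (298,262) (full ~(269,187)). The clamp arm is vertical and the bar is exposed in the nest. I check the angle against the projected grip.

Run:
```python
from h import *
c=cam('scene')
for th in(.9,1.0,1.06,1.12):
    f=th-.131;print(th,proj(c,fx(.0378+.116*np.sin(f),-.002,.035+.116*np.cos(f))).round(1))
print('nest',proj(c,fx(-.0365,0,.029)),proj(c,fx(-.0655,0,.029)),proj(c,fx(-.0075,0,.029)))
```

```text
0.9 [266.7 183.2]
1.0 [268.9 184.5]
1.06 [270.1 185.6]
1.12 [271.2 186.8]
nest [229.75543204 257.16361368] [221.46945899 265.96586889] [237.71669506 248.70630051]
```

Request:
{"api": "play_rows", "payload": {
  "gripper": [0.6, 0.2, -0.2, -0.2, -0.2, -0.2],
  "delta_pos": [
    [4, 0, -1],
    [8, 0.1, -1],
    [12, 0.2, 0],
    [12, 0.2, 0.8],
    [12, 0.2, 0.8],
    [12, 0.2, 0.8]
  ],
  "turn": [
    [0, 0, 0],
    [0, 0, 0],
    [0, 0, 0],
    [0, 0, 0],
    [0, 0, 0],
    [0, 0, 0]
  ]
}}

```text
time: 5.75
position: [0.432, 0.1533, 0.1614]
tool_rot: [-0.073, 0.997, 0.0, 0.001]
ft_force: [-0.2, -0.2, 0.2]
grip_width: 0.0495
grip_force: 0.0
```

Run:
```python
from h import *
s=robot.get_obs();print(s['position'],s['grip_width'])
c=cam('wrist','w1')
for n,p in dict(end=(-.0655,0),mid=(-.0365,0),far=(-.0075,0)).items():print(n,proj(c,fx(*p,.029)).round())
print(s['tool_rot'],delta(fx(-.050,0,.0215),down(188.4)))
```

```text
[0.43196165 0.15330107 0.1613877 ] 0.049455272778318626
end [321. 174.]
mid [321. 203.]
far [321. 230.]
[-7.29025089e-02  9.97338340e-01  5.08685252e-05  1.20725508e-03] (array([ 0.08, -0.05, 13.99]), array([-0.   ,  0.002, -0.001]))
```

View pics/w1.png

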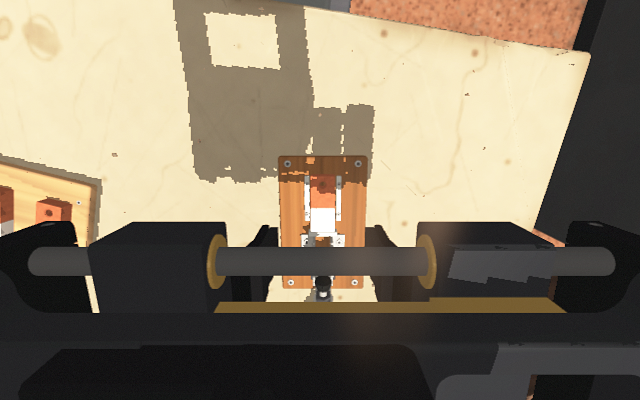

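The wrist view shows the bar at columns 309–336 and rows 177–234, within 2–3 mm of the prediction. Nothing stands in the fingers' way.

Request:
{"api": "play_rows", "payload": {
  "gripper": [-0.2, -0.2, -0.2, -0.2, -0.2, 1, 1, 1, 1, 1],
  "delta_pos": [
    [0, 0.1, 5],
    [0, 0.1, 10],
    [0, 0.1, 12.5],
    [0, 0.1, 13.9],
    [0, 0.1, 13.9],
    [0, 0.1, 13.9],
    [0, 0.1, 13.9],
    [0, 0.1, 13.9],
    [0, 0.1, 13.9],
    [0, 0.1, 13.9]
  ],
  "turn": [
    [0, 0, 0],
    [0, 0, 0],
    [0, 0, 0],
    [0, 0, 0],
    [0, 0, 0],
    [0, 0, 0],
    [0, 0, 0],
    [0, 0, 0],
    [0, 0, 0],
    [0, 0, 0]
  ],
  "squeeze": 15
}}

```text
time: 7.05
position: [0.43, 0.1542, 0.0229]
tool_rot: [-0.073, 0.997, 0.0, 0.001]
ft_force: [-0.6, 0.6, 6.0]
grip_width: 0.0239
grip_force: 15.0
```

Request:
{"api": "play_rows", "payload": {
  "gripper": [1, 1, 1, 1, 1, 1, 1, 1, 1, 1],
  "delta_pos": [
    [0, 0, -1.5],
    [0, 0, -5],
    [0, 0, -8],
    [0.3, -4, -8],
    [0.6, -8, -8],
    [0.9, -12, -8],
    [1.1, -14.4, -8],
    [1.1, -14.4, -5],
    [1.1, -14.4, -2],
    [1.1, -14.4, -2]
  ],
  "turn": [
    [0, 0, 0],
    [0, 0, 0],
    [0, 0, 0],
    [0, 0, 0.1],
    [0, 0, 0.2],
    [0, 0, 0.256],
    [0, 0, 0.256],
    [0, 0, 0.256],
    [0, 0, 0.256],
    [0, 0, 0.256]
  ],
  "squeeze": 25
}}

```text
time: 8.3
position: [0.438, 0.0103, 0.0409]
tool_rot: [0.055, 0.998, 0.0, -0.003]
ft_force: [0.5, -0.1, -0.1]
grip_width: 0.0236
grip_force: 25.0
```

Run:
```python
from h import *
s=robot.get_obs();print(s['position'],s['grip_width'])
a=cam('scene');p=proj(a,s['position']).astype(int);print(p)
w=cam('wrist')['color'][150:400,200:440]
x=a['color'][p[1]-60:p[1]+60,p[0]-60:p[0]+60]
cv2.imwrite('pics/c5.png',cv2.resize(x,(480,480),interpolation=cv2.INTER_CUBIC)[:,:,::-1])
```

```text
[0.43804206 0.01027074 0.04087032] 0.02363435504381952
[282 283]
```

View pics/c5.png

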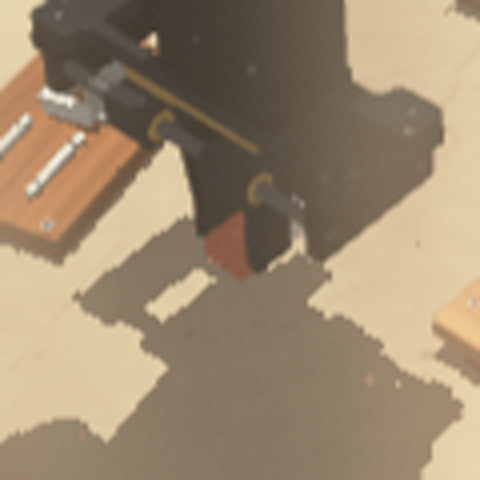

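The bar hangs between the fingers, red end at ~(225,245) in the crop, over empty table. Next I lower it to the table and release.

Request:
{"api": "play_rows", "payload": {
  "gripper": [1, 1, 1, 1, 1, 1],
  "delta_pos": [
    [0, 0, 1],
    [0, 0, 2],
    [0, 0, 2.6],
    [0, 0, 3.0],
    [0, 0, 3.3],
    [0, 0, 3.3]
  ],
  "turn": [
    [0, 0, 0],
    [0, 0, 0],
    [0, 0, 0],
    [0, 0, 0],
    [0, 0, 0],
    [0, 0, 0]
  ]
}}

```text
time: 9.15
position: [0.4396, 0.0101, 0.0092]
tool_rot: [0.055, 0.998, 0.0, -0.0]
ft_force: [0.0, -0.2, -0.7]
grip_width: 0.0236
grip_force: 25.0
```

Request:
{"api": "play_rows", "payload": {
  "gripper": [1, 1, 1, 1],
  "delta_pos": [
    [0, 0, 0.1],
    [0, 0, 0.2],
    [0, 0, 0.25],
    [0, 0, 0.25]
  ],
  "turn": [
    [0, 0, 0],
    [0, 0, 0],
    [0, 0, 0],
    [0, 0, 0]
  ]
}}

```text
time: 9.65
position: [0.4398, 0.01, 0.0079]
tool_rot: [0.055, 0.998, -0.0, 0.001]
ft_force: [-1.0, -0.1, 8.6]
grip_width: 0.0234
grip_force: 25.0
```

Request:
{"api": "play_rows", "payload": {
  "gripper": [-0.2, -0.2, -0.2, -0.2, -1, -1, -1, -1, -1, -1, -1, -1],
  "delta_pos": [
    [0, 0, 0],
    [0, 0, 0],
    [0, 0, -4],
    [-0.5, 0, -8],
    [-1.5, 0, -13],
    [-1.5, 0, -13],
    [-1.5, 0, -13],
    [-1.5, 0, -13],
    [-1.5, 0, -13],
    [-1.5, 0, -13],
    [-1.5, 0, -13],
    [-1.5, 0, -13]
  ],
  "turn": [
    [0, 0, 0],
    [0, 0, 0],
    [0, 0, 0],
    [0, 0, 0.18],
    [0, 0, 0.36],
    [0, 0, 0.54],
    [0, 0, 0.72],
    [0, 0, 0.9],
    [0, 0, 1.08],
    [0, 0, 1.26],
    [0, 0, 1.44],
    [0, 0, 1.57]
  ]
}}

```text
time: 11.15
position: [0.4543, 0.0085, 0.1366]
tool_rot: [0.746, 0.666, -0.0, -0.0]
ft_force: [-0.2, 0.6, -0.3]
grip_width: 0.0868
grip_force: 0.0
```

Run:
```python
from h import *
s=robot.get_obs();print(s['position'],s['tool_rot'],s['q'],s['grip_width'])
c=cam('wrist','w2');print(proj(c,[s['position'][0],s['position'][1],.014]))
im=c['color'];h=cv2.cvtColor(im,cv2.COLOR_RGB2HSV).astype(int)
H,S,V=h[:,:,0],h[:,:,1],h[:,:,2]
for nm,m in dict(red=(H<=9)&(S>120)&(V>90),white=(S<45)&(V>140)).items():
    n,l,st,ce=cv2.connectedComponentsWithStats((m*255).astype(np.uint8))
    for i in range(1,n):
        if st[i,4]>100:
            p=np.argwhere(l==i)[:,::-1];w=np.array([onz(c,u,v,.014)[:2] for u,v in p],np.float32)*1000
            r=cv2.minAreaRect(w);print(nm,st[i],np.round(r[0],1),np.round(r[1],1),round(r[2],1))
```

```text
[0.45430108 0.00850576 0.13661592] [ 7.46104119e-01  6.65829197e-01 -2.00579391e-04 -2.88123546e-04] [-2.28068306e-01  4.46191812e-01  1.93556647e+00  6.09203627e-06
  7.60536486e-01 -1.14485779e-01] 0.08683790169065722
[320.31084355 194.33883714]
red [293 200  33   7 168] [442.3   1.1] [ 6.  31.2] 83.5
red [362 295  34   7 188] [ 502.7 -110.5] [ 7.1 35.2] 83.5
white [253   0  54  16 298] [438.7 174. ] [45.4  4.9] 8.0
white [323   0  13  31 208] [480.2 161.9] [ 6.4 23.7] 8.2
white [338  10  58  33 932] [509.3 149.5] [48.6 13.8] 8.7
white [265  36  56  21 360] [445.2 141.4] [48.8  5. ] 8.0
white [   0  137   32   99 1586] [162.5  44.4] [99.5 29.8] 68.8
white [326 180  27  27 485] [472.4   7.7] [25.8 25.1] 83.7
white [411 259  28   9 145] [552.1 -75.8] [27.5  8.2] 0.5
```

View pics/w2.png

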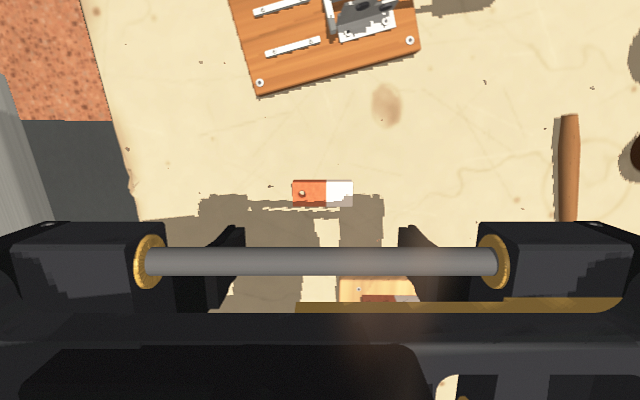

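The bar lies flat on the open table (columns 292–353, rows 180–207), yaw −6.3°, middle under the TCP within ~2 mm. I take it by its ends.

Request:
{"api": "play_rows", "payload": {
  "gripper": [-1, -1, -1, -1, -1, 1, 1, 1, 1, 1],
  "delta_pos": [
    [0, 0.1, 5],
    [0, 0.1, 10],
    [0, 0.1, 12.5],
    [0, 0.1, 13.2],
    [0, 0.1, 13.2],
    [0, 0.1, 13.2],
    [0, 0.1, 13.2],
    [0, 0.1, 13.2],
    [0, 0.1, 13.2],
    [0, 0.1, 13.2]
  ],
  "turn": [
    [0, 0, 0],
    [0, 0, 0],
    [0, 0, 0],
    [0, 0, 0],
    [0, 0, 0],
    [0, 0, 0],
    [0, 0, 0],
    [0, 0, 0],
    [0, 0, 0],
    [0, 0, 0]
  ],
  "squeeze": 20
}}

```text
time: 12.45
position: [0.4558, 0.0083, 0.0053]
tool_rot: [0.745, 0.668, 0.0, 0.0]
ft_force: [0.1, 0.3, 6.6]
grip_width: 0.0577
grip_force: 20.0
```

Run:
```python
from h import *
s=robot.get_obs();print(s['position'],s['grip_width'],s['grip_force'])
print(delta([.5065,-.1432,.14],down(83.75)))
```

```text
[0.45581683 0.0082671  0.0052982 ] 0.05769011460663166 20.001348853111267
(array([-14.51,   6.7 , -13.46]), array([0.001, 0.   , 0.   ]))
```

Request:
{"api": "play_rows", "payload": {
  "gripper": [1, 1, 1, 1, 1, 1, 1, 1, 1, 1],
  "delta_pos": [
    [0, 0, -2],
    [0, 0, -6],
    [0, 0, -11],
    [-4, 2, -13.5],
    [-8, 4, -13.5],
    [-12, 5.5, -13.5],
    [-14.5, 6.7, -13.5],
    [-14.5, 6.7, -13.5],
    [-14.5, 6.7, -13.5],
    [-14.5, 6.7, -13.5]
  ],
  "turn": [
    [0, 0, 0],
    [0, 0, 0],
    [0, 0, 0],
    [0, 0, 0],
    [0, 0, 0],
    [0, 0, 0],
    [0, 0, 0],
    [0, 0, 0],
    [0, 0, 0],
    [0, 0, 0]
  ]
}}

```text
time: 13.7
position: [0.5056, -0.1417, 0.1396]
tool_rot: [0.744, 0.668, -0.0, -0.001]
ft_force: [0.6, -0.4, -0.4]
grip_width: 0.0577
grip_force: 20.0
```

Run:
```python
from h import *
s=robot.get_obs();print(s['position'],s['tool_rot'],s['grip_width'])
c=cam('wrist','w3')
b=np.array([.5065,-.1432]);a=np.radians(-6.25);ux=np.array([np.cos(a),np.sin(a)]);uy=np.array([-np.sin(a),np.cos(a)])
for x in(-.029,.029):
  for y in(.017,.041,-.017,-.041):print(x,y,proj(c,[*(b+x*ux+y*uy),.036]).round(1))
h=cv2.cvtColor(c['color'],cv2.COLOR_RGB2HSV).astype(int);H,S,V=h[:,:,0],h[:,:,1],h[:,:,2]
for nm,m in dict(red=(H<=9)&(S>120)&(V>90),white=(S<45)&(V>140)).items():
    n,l,st,ce=cv2.connectedComponentsWithStats((m*255).astype(np.uint8))
    for i in range(1,n):
        if st[i,4]>100 and st[i,1]>80:
            p=np.argwhere(l==i)[:,::-1];w=np.array([onz(c,u,v,.036)[:2] for u,v in p],np.float32)*1000
            r=cv2.minAreaRect(w);print(nm,st[i],np.round(r[0],1),np.round(r[1],1),round(r[2],1))
```

```text
[ 0.50555387 -0.14169632  0.13959039] [ 7.44184703e-01  6.67973299e-01 -2.31637430e-04 -8.63671603e-04] 0.057685653208118165
-0.029 0.017 [289.1 182.3]
-0.029 0.041 [288.4 155.3]
-0.029 -0.017 [290.  218.6]
-0.029 -0.041 [290.7 242.9]
0.029 0.017 [354.  182.4]
0.029 0.041 [354.8 155.3]
0.029 -0.017 [353.  218.7]
0.029 -0.041 [352.3 243. ]
red [ 267  214   61   33 1471] [ 480.7 -168.9] [31.5 56. ] 83.8
red [295 276  20  21 263] [ 480.6 -227. ] [22.2 18.4] 82.6
white [520  84  11  26 205] [684.6 -72.5] [ 8.1 19.5] 3.0
white [511 110  26  35 103] [684.8 -96.9] [21.1 29.7] 2.6
white [329 154  30  29 820] [ 528.8 -115.7] [24.8 25.4] 83.8
white [  0 194  10  32 112] [ 216.2 -120.4] [29.5  5.2] 87.5
white [328 223  35  15 210] [ 525.1 -175.1] [11.8 32.5] 73.8
white [331 256 109  17 975] [ 560.2 -212. ] [ 16.7 103.6] 83.9
white [328 275  28  23 578] [ 516.7 -230.9] [23.9 26.6] 83.9
```

View pics/w3.png

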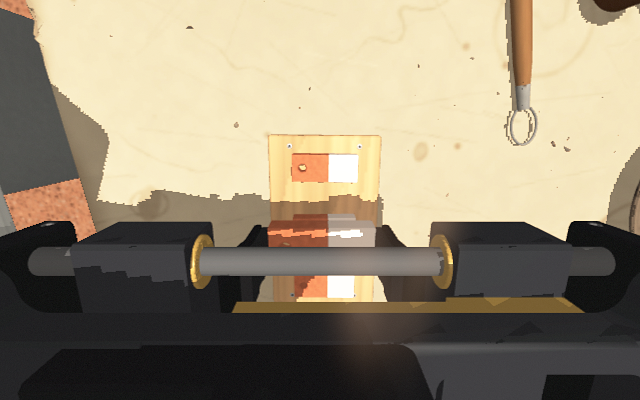

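The wrist view shows row bar 1 at columns 291–358, rows 154–182: sideways as predicted, ~3 px more lengthwise. The held bar spans roughly 267–376 at rows 215–245. I compare its edge with its known place to get the wrist camera's bias.

Run:
```python
from h import *
s=robot.get_obs();c=cam('wrist');R=Ro.from_quat(s['tool_rot']).as_matrix();p=s['position']
for dz in(-.0087,.0053):
  for y in(-.029,0,.029):
    for x in (-.012,.012):print(dz,y,x,proj(c,p+R@[x,y,dz]).round(1))
im=c['color']
for r in(222,228,234,240):
    print(r,[tuple(im[r,k]) for k in range(262,273,1)]);print([tuple(im[r,k]) for k in range(368,382)])
```

```text
-0.0087 -0.029 -0.012 [267.2 269.8]
-0.0087 -0.029 0.012 [265.3 229.1]
-0.0087 0 -0.012 [319.4 269.8]
-0.0087 0 0.012 [319.3 229.1]
-0.0087 0.029 -0.012 [371.5 269.8]
-0.0087 0.029 0.012 [373.3 229. ]
0.0053 -0.029 -0.012 [271.3 258.8]
0.0053 -0.029 0.012 [269.6 220.8]
0.0053 0 -0.012 [319.5 258.8]
0.0053 0 0.012 [319.4 220.8]
0.0053 0.029 -0.012 [367.8 258.8]
0.0053 0.029 0.012 [369.3 220.8]
222 [(np.uint8(149), np.uint8(132), np.uint8(107)), (np.uint8(148), np.uint8(132), np.uint8(106)), (np.uint8(146), np.uint8(131), np.uint8(106)), (np.uint8(147), np.uint8(130), np.uint8(105)), (np.uint8(149), np.uint8(133), np.uint8(108)), (np.uint8(148), np.uint8(130), np.uint8(104)), (np.uint8(149), np.uint8(134), np.uint8(107)), (np.uint8(146), np.uint8(128), np.uint8(103)), (np.uint8(136), np.uint8(102), np.uint8(78)), (np.uint8(125), np.uint8(66), np.uint8(43)), (np.uint8(124), np.uint8(67), np.uint8(44))]
[(np.uint8(173), np.uint8(153), np.uint8(139)), (np.uint8(173), np.uint8(153), np.uint8(140)), (np.uint8(172), np.uint8(153), np.uint8(138)), (np.uint8(172), np.uint8(155), np.uint8(140))
[... 3177 characters left out ...]
), np.uint8(55)), (np.uint8(147), np.uint8(80), np.uint8(54))]
[(np.uint8(197), np.uint8(175), np.uint8(159)), (np.uint8(197), np.uint8(176), np.uint8(159)), (np.uint8(196), np.uint8(175), np.uint8(159)), (np.uint8(196), np.uint8(176), np.uint8(158)), (np.uint8(196), np.uint8(176), np.uint8(158)), (np.uint8(198), np.uint8(178), np.uint8(161)), (np.uint8(177), np.uint8(159), np.uint8(142)), (np.uint8(84), np.uint8(69), np.uint8(60)), (np.uint8(75), np.uint8(58), np.uint8(49)), (np.uint8(76), np.uint8(62), np.uint8(51)), (np.uint8(74), np.uint8(58), np.uint8(49)), (np.uint8(73), np.uint8(59), np.uint8(49)), (np.uint8(70), np.uint8(57), np.uint8(49)), (np.uint8(70), np.uint8(57), np.uint8(48))]
```

Run:
```python
from h import *
im=cam('wrist')['color'].astype(int)
for k in(275,285,300,345,365):print(k,[(r,*im[r,k]) for r in range(208,232)])
```

```text
275 [(208, np.int64(151), np.int64(115), np.int64(79)), (209, np.int64(153), np.int64(116), np.int64(81)), (210, np.int64(153), np.int64(116), np.int64(80)), (211, np.int64(153), np.int64(116), np.int64(80)), (212, np.int64(151), np.int64(114), np.int64(77)), (213, np.int64(153), np.int64(115), np.int64(81)), (214, np.int64(152), np.int64(114), np.int64(79)), (215, np.int64(150), np.int64(114), np.int64(79)), (216, np.int64(150), np.int64(114), np.int64(79)), (217, np.int64(153), np.int64(115), np.int64(80)), (218, np.int64(152), np.int64(115), np.int64(79)), (219, np.int64(148), np.int64(114), np.int64(79)), (220, np.int64(133), np.int64(88), np.int64(60)), (221, np.int64(122), np.int64(64), np.int64(43)), (222, np.int64(124), np.int64(68), np.int64(45)), (223, np.int64(127), np.int64(70), np.int64(47)), (224, np.int64(126), np.int64(70), np.int64(47)), (225, np.int64(126), np.int64(68), np.int64(46)), (226, np.int64(126), np.int64(70), np.int64(48)), (227, np.int64(131), np.int64(72), np.int64(49)), (228, np.int64(141), np.int64(76), np.int64(51)), (229, np.int64(187), np.int64(99)
[... 4344 characters left out ...]
nt64(135), np.int64(96)), (219, np.int64(178), np.int64(136), np.int64(97)), (220, np.int64(175), np.int64(145), np.int64(119)), (221, np.int64(173), np.int64(154), np.int64(139)), (222, np.int64(175), np.int64(155), np.int64(140)), (223, np.int64(175), np.int64(155), np.int64(139)), (224, np.int64(174), np.int64(155), np.int64(138)), (225, np.int64(175), np.int64(155), np.int64(138)), (226, np.int64(174), np.int64(153), np.int64(138)), (227, np.int64(177), np.int64(158), np.int64(142)), (228, np.int64(194), np.int64(172), np.int64(156)), (229, np.int64(197), np.int64(176), np.int64(158)), (230, np.int64(199), np.int64(178), np.int64(159)), (231, np.int64(199), np.int64(178), np.int64(160))]
```

Corrected for the ~2 px bias seen on the held bar, the gap's place is confirmed to about 1 mm: add 0.7 mm lengthwise, none sideways.

Run:
```python
from h import *
s=robot.get_obs();print(s['position'])
print(delta([.5072,-.1433,.045],down(83.75)))
```

```text
[ 0.50613709 -0.14217529  0.13987223]
(array([-0.1 ,  0.12,  9.49]), array([-0.   , -0.   ,  0.001]))
```

Request:
{"api": "play_rows", "payload": {
  "gripper": [1, 1, 1, 1, 1, 1, 1],
  "delta_pos": [
    [-0.1, 0.1, 3],
    [-0.1, 0.1, 6],
    [-0.1, 0.1, 8.5],
    [-0.1, 0.1, 9.5],
    [-0.1, 0.1, 9.5],
    [-0.1, 0.1, 9.5],
    [-0.1, 0.1, 9.5]
  ],
  "turn": [
    [0, 0, 0],
    [0, 0, 0],
    [0, 0, 0],
    [0, 0, 0],
    [0, 0, 0],
    [0, 0, 0],
    [0, 0, 0]
  ]
}}

```text
time: 14.72
position: [0.508, -0.1445, 0.0458]
tool_rot: [0.745, 0.668, 0.0, 0.001]
ft_force: [0.2, -0.1, 0.2]
grip_width: 0.0578
grip_force: 20.0
```

Run:
```python
from h import *
s=robot.get_obs();print(s['position'],s['ft_force'])
print(delta([.5072,-.1433,.0278],down(83.75)))
```

```text
[ 0.50797201 -0.14450309  0.04581275] [ 0.20256081 -0.14616808  0.20381962]
(array([ 0.11, -0.09,  1.8 ]), array([0.002, 0.001, 0.   ]))
```

Request:
{"api": "play_rows", "payload": {
  "gripper": [1, 1, 1, 1, 1, 1, 1],
  "delta_pos": [
    [0.1, -0.1, 0.2],
    [0.1, -0.1, 0.6],
    [0.1, -0.1, 1.1],
    [0.1, -0.1, 1.5],
    [0.1, -0.1, 1.75],
    [0.1, -0.1, 1.8],
    [0.1, -0.1, 1.8]
  ],
  "turn": [
    [0, 0, 0],
    [0, 0, 0],
    [0, 0, 0],
    [0, 0, 0],
    [0, 0, 0],
    [0, 0, 0],
    [0, 0, 0]
  ]
}}

```text
time: 15.6
position: [0.5062, -0.143, 0.0273]
tool_rot: [0.745, 0.668, -0.0, -0.0]
ft_force: [-0.9, 0.9, 5.7]
grip_width: 0.0575
grip_force: 20.0
```

Request:
{"api": "play_rows", "payload": {
  "gripper": [0.1, -0.3, -0.6, -0.6, -0.6, -0.6, -0.6, -0.6, -0.6, -0.6, -0.6, -0.6],
  "delta_pos": [
    [0, 0, 0],
    [0, 0, 0],
    [0, 0, 0],
    [0, 0, -3],
    [0, 0, -7],
    [0, 0, -12],
    [5, -2, -15],
    [10, -4, -15],
    [15, -6, -15],
    [20, -8, -15],
    [20, -8, -15],
    [20, -8, -15]
  ],
  "turn": [
    [0, 0, 0],
    [0, 0, 0],
    [0, 0, 0],
    [0, 0, 0],
    [0, 0, 0],
    [0, 0, 0],
    [0, 0, 0],
    [0, 0, 0],
    [0, 0, 0],
    [0, 0, 0],
    [0, 0, 0],
    [0, 0, 0]
  ]
}}

```text
time: 17.1
position: [0.4493, 0.0642, 0.1769]
tool_rot: [0.744, 0.668, 0.0, 0.001]
ft_force: [-0.1, -0.5, 0.2]
grip_width: 0.0697
grip_force: 0.0
```

Run:
```python
from h import *
s=robot.get_obs();print(s['position'],s['ft_force'],s['grip_width'],s['time'])
t=cam('top');c=cam('scene')
a=cv2.resize(t['color'][215:280,365:450],(400,306));b=cv2.resize(c['color'][260:360,320:445],(400,320));d=cv2.resize(c['color'][150:300,190:310],(256,320))
W=np.zeros((600,800,3),np.uint8);W[:306-26,:400]=a[:280];W[280:600,:400]=b;W[280:600,410:666]=d
cv2.imwrite('pics/end.png',W[:,:,::-1])
im=t['color'];h=cv2.cvtColor(im,cv2.COLOR_RGB2HSV).astype(int);H,S,V=h[:,:,0],h[:,:,1],h[:,:,2]
for nm,m in dict(red=(H<=9)&(S>140)&(V>100),white=(S<40)&(V>150)).items():
    k=np.zeros(m.shape,np.uint8);k[222:276,368:444]=m[222:276,368:444]
    n,l,st,ce=cv2.connectedComponentsWithStats(k)
    for i in range(1,n):
        if st[i,4]>25:
            w=np.array([onz(t,u,v,.036)[:2] for v,u in np.argwhere(l==i)],np.float32)*1000;print(nm,st[i,4],w.mean(0).round(1))
```

```text
[0.44931993 0.06418547 0.17689695] [-0.08378158 -0.45041044  0.2197382 ] 0.06972860745732452 17.1
red 97 [ 497.7 -113.4]
red 96 [ 493.4 -142.5]
red 93 [ 491.4 -170.7]
red 99 [ 487.1 -199. ]
red 100 [ 485.1 -228.1]
white 79 [ 526.5 -116.4]
white 79 [ 521.4 -145.1]
white 81 [ 519.7 -173.7]
white 79 [ 516.  -202.1]
white 78 [ 513.8 -231.7]
```

View pics/end.png

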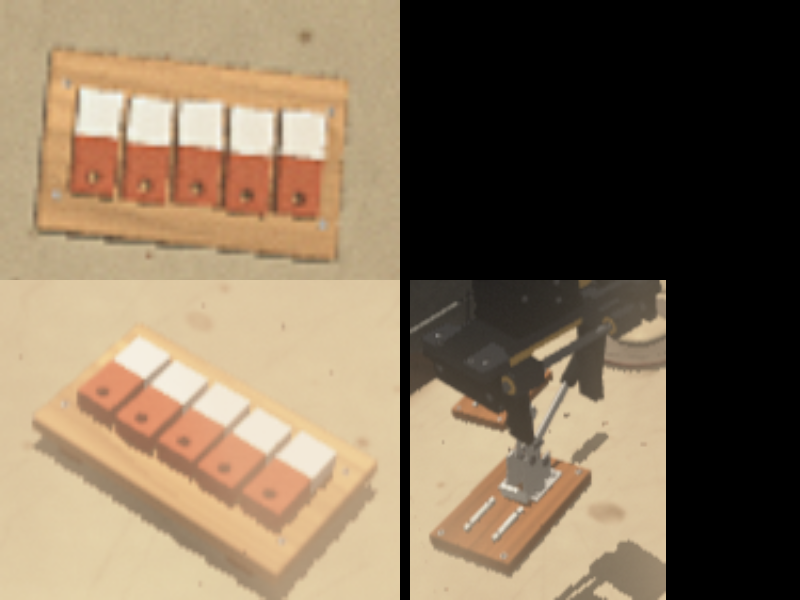

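The bar sits in the gap, flat and square and within ~1 mm of its place. The other bars are unmoved, the lever is open, and the gripper is clear of everything.

```bash
python3 -c "
from rig import robot
print(robot.hand_in())"
```

```text
the job is handed in; nothing more can be done
None
```

The job is handed in: the clamp is open and the bar lies flat in the empty place, square with the row and within about 1 mm by the cameras; the other bars did not move, and the hand-in call gave no verdict.

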